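# Start the jar line from its bench console, downstream first

### The job

Switch the jar line on for the shift at its bench console, downstream machine first so that jars cannot pile up: with a fingertip gently push the green labeller button in so that it stays down (past half its travel is enough; do not jam it down hard), then the white conveyor button, then the blue jar-turntable button. Each must be in before you start on the next. Leave the black heater button and the red emergency stop up, and do not lift, carry or knock the jars and other loose things around the console.

Things in the scene. Friction and masses are not known exactly. Their poses are not given: they have to be found in the camera images.
- console: Grey push-button console screwed to the bench: a box 115 mm deep (its x) by 410 mm long (its y) by 60 mm high, origin at the centre of its underside on the bench. Five push buttons stand in one row along its y, 75 mm apart, on its aluminium lid. The red emergency stop is always at the -y end; the green, white, blue and black ones stand in any order in the other four places.
- labeller_station: The labeller station on the console lid: a black plate 70 x 62 mm with two green stripes, a steel collar and the green button. Origin on the lid, under the button's axis, 60 mm above the bench; z up.
- labeller_button_top (a point): Centre of the flat top of the green labeller button, a round mushroom head 40 mm across (flat top 32 mm across). 38 mm above the console lid (98 mm above the bench) when up; it sinks as the button is pressed.
- labeller_button (a joint): How far the green labeller button is pressed, in m: 0 up, 0.010 fully in; there the cap still yields 5 mm more on an overtravel spring (7 N rising to about 19 N), then stops hard. The machine counts as on from 0.005 (half way). It moves straight down; it resists with about 3.5 N at first, rising evenly to about 6.5 N when fully in, and stays where it is left when let go.
- conveyor_station: The conveyor station on the console lid: a black plate 70 x 62 mm with two white stripes, a steel collar and the white button. Origin on the lid, under the button's axis, 60 mm above the bench; z up.
- conveyor_button_top (a point): Centre of the flat top of the white conveyor button, a round mushroom head 40 mm across (flat top 32 mm across). 38 mm above the console lid (98 mm above the bench) when up; it sinks as the button is pressed.
- conveyor_button (a joint): How far the white conveyor button is pressed, in m: 0 up, 0.010 fully in; there the cap still yields 5 mm more on an overtravel spring (7 N rising to about 19 N), then stops hard. The machine counts as on from 0.005 (half way). It moves straight down; it resists with about 3.5 N at first, rising evenly to about 6.5 N when fully in, and stays where it is left when let go.
- turntable_station: The jar turntable station on the console lid: a black plate 70 x 62 mm with two blue stripes, a steel collar and the blue button. Origin on the lid, under the button's axis, 60 mm above the bench; z up.
- turntable_button_top (a point): Centre of the flat top of the blue jar turntable button, a round mushroom head 40 mm across (flat top 32 mm across). 38 mm above the console lid (98 mm above the bench) when up; it sinks as the button is pressed.
- turntable_button (a joint): How far the blue jar turntable button is pressed, in m: 0 up, 0.010 fully in; there the cap still yields 5 mm more on an overtravel spring (7 N rising to about 19 N), then stops hard. The machine counts as on from 0.005 (half way). It moves straight down; it resists with about 3.5 N at first, rising evenly to about 6.5 N when fully in, and stays where it is left when let go.
- heater_station: The shrink heater station on the console lid: a grey plate 70 x 62 mm with two black stripes, a steel collar and the black button. Origin on the lid, under the button's axis, 60 mm above the bench; z up.
- heater_button_top (a point): Centre of the flat top of the black shrink heater button, a round mushroom head 40 mm across (flat top 32 mm across). 38 mm above the console lid (98 mm above the bench) when up; it sinks as the button is pressed.
- heater_button (a joint): How far the black shrink heater button is pressed, in m: 0 up, 0.010 fully in; there the cap still yields 5 mm more on an overtravel spring (7 N rising to about 19 N), then stops hard. The machine counts as on from 0.005 (half way). It moves straight down; it resists with about 3.5 N at first, rising evenly to about 6.5 N when fully in, and stays where it is left when let go.
- estop_station: The emergency stop station on the console lid: a yellow round plate 62 mm across, a steel collar and the red button. Origin on the lid, under the button's axis, 60 mm above the bench; z up.
- estop_button_top (a point): Centre of the flat top of the red emergency stop button, a round mushroom head 40 mm across (flat top 32 mm across). 38 mm above the console lid (98 mm above the bench) when up; it sinks as the button is pressed.
- estop_button (a joint): How far the red emergency stop button is pressed, in m: 0 up, 0.010 fully in; there the cap still yields 5 mm more on an overtravel spring (7 N rising to about 19 N), then stops hard. Pressed in, the line is stopped. It moves straight down; it resists with about 3.5 N at first, rising evenly to about 6.5 N when fully in, and stays where it is left when let go.
- jar_a: Loose closed jar of orange dried shreds with an aluminium lid, 67 mm across, 112 mm high, about 0.24 kg. Origin at the centre of its underside. It stands just behind (+x of) the console.
- jar_b: Loose closed jar of orange dried shreds with an aluminium lid, 67 mm across, 112 mm high, about 0.24 kg. Origin at the centre of its underside. It stands just behind (+x of) the console.
- jar_c: Loose closed jar of orange dried shreds with an aluminium lid, 67 mm across, 112 mm high, about 0.24 kg. Origin at the centre of its underside. It stands just behind (+x of) the console.
- jar_d: Loose closed jar of orange dried shreds with an aluminium lid, 67 mm across, 112 mm high, about 0.24 kg. Origin at the centre of its underside. It stands at the +y end of the console.
- label_roll: Loose roll of blank white labels lying flat at the -y end of the console: 96 mm across, 44 mm hole, 45 mm high. Origin at the centre of its underside.
- spare_lid: Loose aluminium jar lid lying in front (-x) of the console, 67 mm across, 17 mm high. Origin at the centre of its underside.
- label_scraper: Loose orange label scraper lying in front (-x) of the console, about 145 mm long (its y), 44 mm wide, 14 mm high. Origin under its middle.

How it is judged:
On the way, in this order (a step that is already met when the one before it is completed fails the run):
1. the green labeller button is pushed in (value of joint labeller_button above 0.005 m), for 0.1 s.
2. the white conveyor button is pushed in (value of joint conveyor_button above 0.005 m), for 0.1 s.
3. the blue jar turntable button is pushed in (value of joint turntable_button above 0.005 m), for 0.1 s.
At the end, for the whole second after the job is handed in: The green, white and blue buttons are each in by more than 5 of their 10 mm, the black and red ones up (under 2 mm), and every jar, roll, lid and scraper stands or lies within 20 mm of its start place, upright to 0.2 rad and at rest (value of joint each of labeller_button, conveyor_button, turntable_button above 0.005 m and value of joint each of heater_button, estop_button below 0.002 m and distance of each of jar_a, jar_b, jar_c, jar_d, label_roll, spare_lid, label_scraper from where it was at the start of the episode below 0.02 m and angle between each of jar_a, jar_b, jar_c, jar_d, label_roll, spare_lid, label_scraper's own z axis and vertical below 0.2 rad and linear speed of each of jar_a, jar_b, jar_c, jar_d, label_roll, spare_lid, label_scraper below 0.02 m/s); the robot touches nothing.
It fails at once if the white conveyor button is pushed (over 2 mm) before the green labeller button is in (value of joint conveyor_button above 0.002 m and value of joint labeller_button below 0.005 m).
It fails at once if the blue turntable button is pushed (over 2 mm) before the white conveyor button is in (value of joint turntable_button above 0.002 m and value of joint conveyor_button below 0.005 m).
It fails at once if the black heater button or the red emergency stop is pushed (over 2 mm) (value of joint any of heater_button, estop_button above 0.002 m).
It fails at once if a button or the console is pressed with more than 20 N (contact force between anything else and labeller_station above 20 N or contact force between anything else and conveyor_station above 20 N or contact force between anything else and turntable_station above 20 N or contact force between anything else and heater_station above 20 N or contact force between anything else and estop_station above 20 N or contact force between the fingers and console above 20 N).
It fails at once if a jar, the label roll, the lid or the scraper is moved over 20 mm, tipped, lifted or carried (distance of any of jar_a, jar_b, jar_c, jar_d, label_roll, spare_lid, label_scraper from where it was at the start of the episode above 0.02 m or angle between any of jar_a, jar_b, jar_c, jar_d, label_roll, spare_lid, label_scraper's own z axis and vertical above 0.2 rad).
It also fails if it takes over 42 s, if anything falls off the work surface, if the arm or the gripper's body presses on something with over 40 N, if the wrist force passes 120 N, or if a joint passes its speed limit or range.

### The arm

A 6-joint arm with a two-finger parallel gripper is mounted at the origin on the work surface. World frame = base frame: x ahead of the robot, y to its left, z up, the work surface at z = 0. Lengths are in m, angles in rad, forces in N, time in s.
With the tool pointing down it reaches from about 0.3 to 0.875 m from the base axis. Payload 6.4 kg.
Tool frame: the origin (TCP) lies between the finger pads; the fingertips stand 19 mm ahead of it and the grasp point (between the pads) is the TCP (manip.nose_length is the distance from the TCP to the fingertips, in m); z points along the fingers, y is the direction in which the jaws open and shut (so a half turn about z gives the same grasp; the last joint's range is limited). The gripper opens to 88 mm and grips with 3 to 60 N. Pads are 18 mm wide; open, the fingers measure 123 mm over their backs; the gripper's body (75 mm by 187 mm) begins 45 mm behind the grasp point.
Start: joints at [1.03, 0.181, 1.607, -0, 1.354, -0.206], TCP at [0.189, 0.543, 0.258] pointing down, gripper open.
Joint ranges: [-2.99, 2.99], [-0.89, 2.07], [0.3, 2.58], [-1.14, 4.28], [0, 2.63], [-3.12, 3.12]. Speed limits (rad/s): [2.57, 2.57, 3.01, 3.14, 3.14, 3.14].

### API

Orientations are given as a rotation vector (axis times angle).
In Python, from plant import manip, eyes gives the robot as it stands.
- The arm moves only by the tool arm_command, never from a script. Its argument "series" is a list that holds one entry, the list of rows, each a list of 7 numbers: the shift along the tool's x, y, z scaled (see below), then the turn, a rotation vector about the tool's x, y, z scaled (see below), then the opening, from -1 (shut) to 1 (fully open). In form: [[[x, y, z, rx, ry, rz, hand], ...]]. A call has exactly 10 rows; each row shifts and turns the commanded pose from where the row before left it, along the tool's axes as they then stand; what a row does not reach is not made up. The controller multiplies each number of a shift by 50 mm and each number of a turn by 0.12 rad. A row lasts 1/10 s, in which the tool goes at most 50 mm and 8.59 degrees, less where a joint would pass 70% of its speed; a pose out of reach is approached as far as the arm can. A call with a number of a shift or a turn outside -1 to 1 is refused whole. A call with a gripper value outside its range is refused whole. The fingers move at their own pace and stop on an object; the grip force is fixed at half the most. Time passes only in rows, so rows that do not move let the fingers close, or fill a call up. It gives the time, the measured TCP pose, the force and the opening at its end, in the units of the state.
- manip.sense(): the state, without advancing time (a new reading comes with each control period).
- eyes.snapshot(name): name is "scene" or "top" or "wrist"; returns a dict with "image" (480x640x3 uint8, blue, green, red), "fovy" (degrees; the focal length in pixels is half the picture's height over the tangent of half this angle, whatever the lens; pixels are square), "cx", "cy" (the principal point, pixels), "eye" and "attitude" of the camera in the world; the wrist camera has in their place "tool_from_camera" (4x4, takes a point from camera to tool coordinates, whose origin is the TCP and whose axes are the flange's). Camera axes: x right, y up, looking along -z (the intrinsics and any distortion apply to the point x, -y, -z); pixel columns grow to the right and rows downward; lengths in m; the calibration is good to about 2 mm. A picture is of the moment at which its call begins: read the wrist's pose just before it. There is no depth.
- manip.sign_off(): hands the job in, once; it reports no verdict.
The state is a dict: "t": time; "q": joint angles; "joint_vel": joint speeds; "effort": joint torques, N m; "tcp_pos": TCP position; "eef_rot": TCP orientation; "force": force on the tool from outside, world axes, zero at the start; "torque": the same for the moment, N m; "finger_gap": finger opening in m.
Only numpy, scipy, OpenCV 4.12 (cv2) and the standard library are available. Lean on these libraries where they do the work, as an engineer would, in place of code of your own. Each camera call takes 0.05 s, during which the arm holds its last target.

## Working session

There is one attempt and no reset: what is moved stays moved. The work goes in short steps, Python scripts to look and compute and a tool call to move; the robot and the scene stay as the last step left them, time stands still between calls to the robot, and variables do not carry over. Pictures are saved under pics/ and viewed, and the job is handed in when it is done.

Besides the shell and the picture viewer there is one more tool, called after "Emit:" as a command line: name --argument value ..., lists and objects as JSON in quotes. arm_command: Moves the arm, as the interface text tells. Its arguments: {"type":"object","properties":{"series":{"type":"array"}},"required":["series"]}

```bash
mkdir -p pics; python3 - <<'E'
from plant import manip, eyes
import cv2
print(manip.sense()); print(manip.nose_length)
for n in ("scene","top","wrist"):
    d=eyes.snapshot(n); cv2.imwrite(f"pics/{n}0.png",d["image"]); print(n,{k:v for k,v in d.items() if k!="image"})
E
```

```text
{'t': 0.0, 'q': array([ 1.02971163e+00,  1.81537790e-01,  1.60792825e+00, -7.98478591e-06,
        1.35380041e+00, -2.06304943e-01]), 'joint_vel': array([-0.00061173, -0.00013617, -0.00185486,  0.00180867, -0.00073792,
       -0.00104903]), 'effort': array([ 1.40339154e-06, -4.33871591e+01, -3.41859090e+01,  7.01643736e-02,
        3.82780388e-02, -5.91117487e-05]), 'tcp_pos': array([0.18866395, 0.54267045, 0.25685048]), 'eef_rot': array([-5.23315053e-01, -3.09708678e+00,  2.45173243e-03]), 'force': array([ 0.65047098, -0.0969128 ,  0.00760988]), 'torque': array([ 0.05132754, -0.03875964,  0.03710632]), 'finger_gap': 0.0880896211078048}
0.019
scene {'fovy': 55.94084480262386, 'cx': 324.0063374518998, 'cy': 238.10464407501868, 'eye': array([1.00251888, 0.28145768, 0.92966997]), 'attitude': array([0.3506779 , 0.54798822, 1.99491298])}
top {'fovy': 44.06385060726473, 'cx': 316.62837810552725, 'cy': 242.51952382485052, 'eye': array([0.39814009, 0.05042303, 1.28099937]), 'attitude': array([ 0.12089146, -0.11099883, -1.55550481])}
wrist {'fovy': 60.477087619361356, 'cx': 324.9169677301887, 'cy': 241.80970085481516, 'tool_from_camera': array([[-3.41927993e-04,  9.59443358e-01,  2.81901270e-01,
         7.18761741e-02],
       [ 9.99999656e-01,  5.41030182e-04, -6.28446758e-04,
         1.31105497e-03],
       [-7.55476163e-04,  2.81900958e-01, -9.59443213e-01,
        -1.26926095e-01],
       [ 0.00000000e+00,  0.00000000e+00,  0.00000000e+00,
         1.00000000e+00]])}
```

View pics/top0.png

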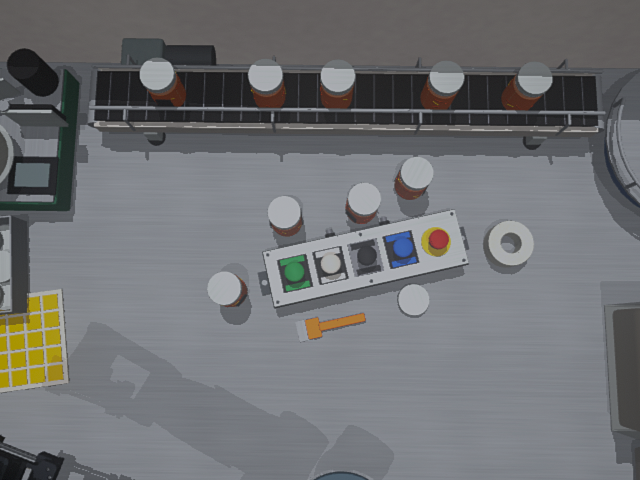

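View pics/scene0.png

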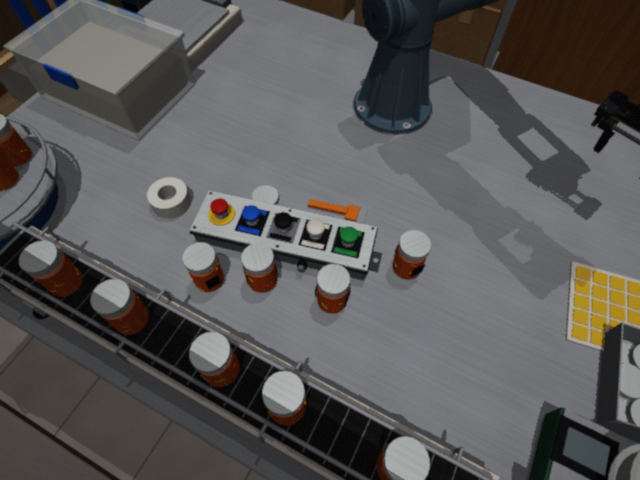

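View pics/wrist0.png

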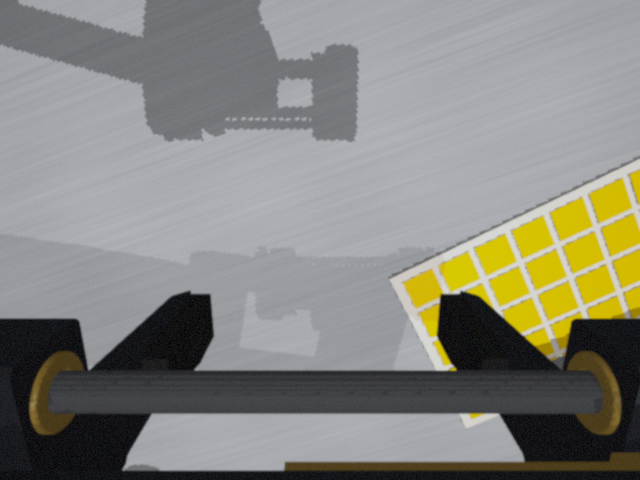

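The top view shows, from left (+y): green (293,271), white (330,264), black (367,255), blue (402,247) and red (438,239). I'll enlarge both views.

```bash
python3 - <<'E'
import cv2
a=cv2.imread("pics/top0.png")[200:320,250:480]; cv2.imwrite("pics/tc.png",cv2.resize(a[:, :200],None,fx=4,fy=4,interpolation=cv2.INTER_CUBIC))
a=cv2.imread("pics/scene0.png")[180:290,185:385]; cv2.imwrite("pics/sc.png",cv2.resize(a,None,fx=4,fy=4,interpolation=cv2.INTER_CUBIC))
E
```

```text
(no output)
```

View pics/tc.png

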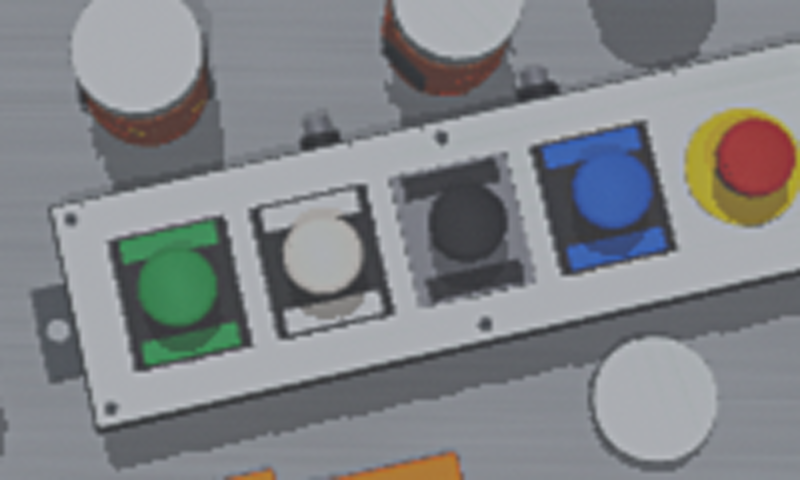

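View pics/sc.png

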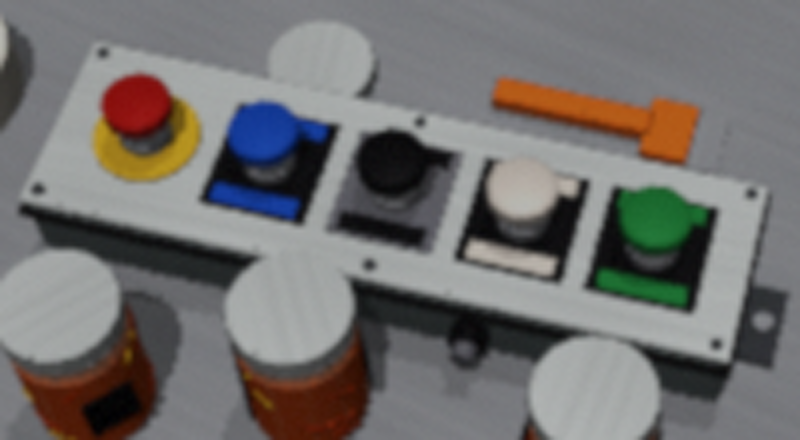

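```bash
cat > h.py <<'E'
import numpy as np
from scipy.spatial.transform import Rotation as R
def cam(n):
    if n=="top": return 44.06385060726473,316.62837810552725,242.51952382485052,np.array([0.39814009,0.05042303,1.28099937]),np.array([0.12089146,-0.11099883,-1.55550481])
    return 55.94084480262386,324.0063374518998,238.10464407501868,np.array([1.00251888,0.28145768,0.92966997]),np.array([0.3506779,0.54798822,1.99491298])
def ray(n,u,v):
    f,cx,cy,e,a=cam(n); F=240/np.tan(np.radians(f/2))
    return e,R.from_rotvec(a).apply([(u-cx)/F,-(v-cy)/F,-1])
def hit(n,u,v,z):
    e,d=ray(n,u,v); return (e+d*(z-e[2])/d[2])
E
python3 - <<'E'
from h import *
T=[(178,287),(323,251),(467,222),(612,188),(757,156)]
S=[(655,215),(520,188),(392,160),(264,130),(137,103)]
for a,b in zip(T,S):
    print(hit("top",250+a[0]/4,200+a[1]/4,.096),hit("scene",185+b[0]/4,180+b[1]/4,.096))
P=np.array([(hit("top",250+a[0]/4,200+a[1]/4,.096)+hit("scene",185+b[0]/4,180+b[1]/4,.096))/2 for a,b in zip(T,S)])
i=np.arange(5)
for k in (0,1): p=np.polyfit(i,P[:,k],1); print(p,np.polyval(p,i))
for name,u,v in [("jarA",133+0,45),("jarB",455,0)]: print(name,hit("top",250+u/4,200+v/4,.112))
print("jarC",hit("top",417,171,.112),"jarD",hit("top",225,288,.112), "jarB", hit("top",365,196,.112), "roll",hit("top",510,243,.045))
for u,v in [(53,207),(98,430)]: print("corner top",hit("top",250+u/4,200+v/4,.06))
for u,v in [(770,190),(728,362),(22,205),(98,42)]: print("corner scene",hit("scene",185+u/4,180+v/4,.06))
E
```

```text
[0.51483986 0.10266812 0.096     ] [0.5148638  0.10078369 0.096     ]
[0.53386951 0.03013459 0.096     ] [0.53387297 0.02790535 0.096     ]
[ 0.54941502 -0.04217515  0.096     ] [ 0.55080853 -0.0430763   0.096     ]
[ 0.56755775 -0.11522608  0.096     ] [ 0.5668914  -0.11599169  0.096     ]
[ 0.58474357 -0.18852213  0.096     ] [ 0.58472299 -0.18860521  0.096     ]
[0.01731162 0.51553529] [0.51553529 0.53284692 0.55015854 0.56747016 0.58478179]
[-0.0725208   0.10183112] [ 0.10183112  0.02931032 -0.04321048 -0.11573128 -0.18825208]
jarA [0.63498264 0.12677791 0.112     ]
jarB [ 0.65992638 -0.03487147  0.112     ]
jarC [ 0.72124637 -0.14272801  0.112     ] jarD [0.47945292 0.2384559  0.112     ] jarB [ 0.66819481 -0.03738239  0.112     ] roll [ 0.58600658 -0.34727458  0.045     ]
corner top [0.55930345 0.16994873 0.06      ]
corner top [0.44438515 0.14390886 0.06      ]
corner scene [0.44784593 0.14376633 0.06      ]
corner scene [0.55931761 0.16852681 0.06      ]
corner scene [ 0.65559676 -0.2261339   0.06      ]
corner scene [ 0.54055492 -0.25469938  0.06      ]
```

```bash
cat >> h.py <<'E'
G=np.array([[.5155,.1018],[.5328,.0293],[.5502,-.0432],[.5675,-.1157],[.5848,-.1883]])
def go(s,target):
    r=R.from_rotvec(s["eef_rot"]); d=r.inv().apply(np.array(target)-s["tcp_pos"])
    return d/0.05
E
python3 - <<'E'
from h import *
from plant import manip
s=manip.sense(); print(R.from_rotvec(s["eef_rot"]).as_matrix().round(3)); print(go(s,[.5155,.1018,.16]))
E
```

```text
[[-0.944  0.329 -0.001]
 [ 0.329  0.944 -0.001]
 [ 0.    -0.001 -1.   ]]
[-9.07115026 -6.17972839  1.9461487 ]
```

Emit:
arm_command --series '[[[-0.65,-0.44,0.1,0,0,0,-1],[-0.65,-0.44,0.1,0,0,0,-1],[-0.65,-0.44,0.1,0,0,0,-1],[-0.65,-0.44,0.1,0,0,0,-1],[-0.65,-0.44,0.1,0,0,0,-1],[-0.65,-0.44,0.1,0,0,0,-1],[-0.65,-0.44,0.1,0,0,0,-1],[-0.65,-0.44,0.1,0,0,0,-1],[-0.65,-0.44,0.1,0,0,0,-1],[-0.65,-0.44,0.1,0,0,0,-1]]]'

```text
t: 1.15
tcp_pos: [0.4242, 0.2271, 0.2075]
eef_rot: [0.524, 3.098, 0.0]
force: [-0.0, 1.0, 0.5]
finger_gap: 0.0105
```

```bash
cat > s.py <<'E'
from h import *
from plant import manip
import sys
s=manip.sense(); print(s["t"],s["tcp_pos"].round(4),s["eef_rot"].round(4),s["force"].round(2),s["finger_gap"]); print(go(s,[float(v) for v in sys.argv[1:4]]).round(3))
E
python3 s.py .5155 .1018 .15
```

```text
1.15 [0.4242 0.2271 0.2075] [5.2350e-01 3.0977e+00 1.0000e-04] [-0.02  1.02  0.47] 0.010492634058473954
[-2.548 -1.766  1.149]
```

Emit:
arm_command --series '[[[-0.5,-0.35,0.2,0,0,0,-1],[-0.5,-0.35,0.2,0,0,0,-1],[-0.5,-0.35,0.2,0,0,0,-1],[-0.5,-0.35,0.2,0,0,0,-1],[-0.3,-0.2,0.2,0,0,0,-1],[0,0,0,0,0,0,-1],[0,0,0,0,0,0,-1],[0,0,0,0,0,0,-1],[0,0,0,0,0,0,-1],[0,0,0,0,0,0,-1]]]'

```text
t: 2.15
tcp_pos: [0.5057, 0.116, 0.1582]
eef_rot: [0.521, 3.097, 0.0]
force: [0.3, -0.2, 0.2]
finger_gap: 0.0004
```

```bash
python3 s.py .5155 .1018 .125; python3 - <<'E'
from plant import eyes
import cv2
for n in ("wrist","scene"):
    d=eyes.snapshot(n); im=d["image"]
    if n=="scene": im=cv2.resize(im[100:290,185:435],None,fx=3,fy=3,interpolation=cv2.INTER_CUBIC)
    cv2.imwrite(f"pics/{n}1.png",im)
E
```

```text
2.15 [0.5057 0.116  0.1582] [5.2130e-01 3.0973e+00 2.0000e-04] [ 0.29 -0.22  0.17] 0.000399788212741074
[-0.277 -0.204  0.663]
```

View pics/wrist1.png

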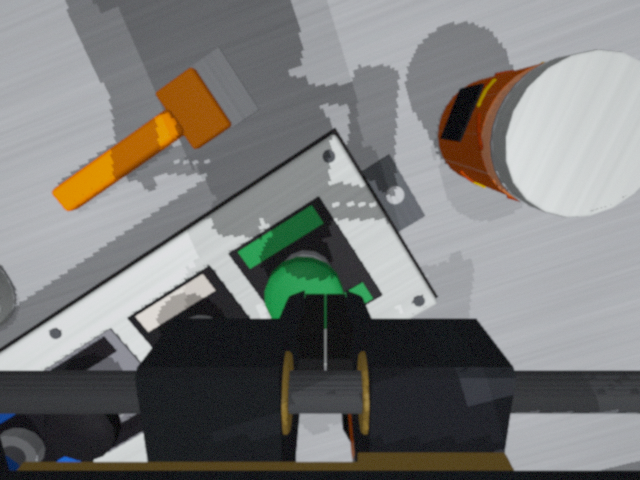

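View pics/scene1.png

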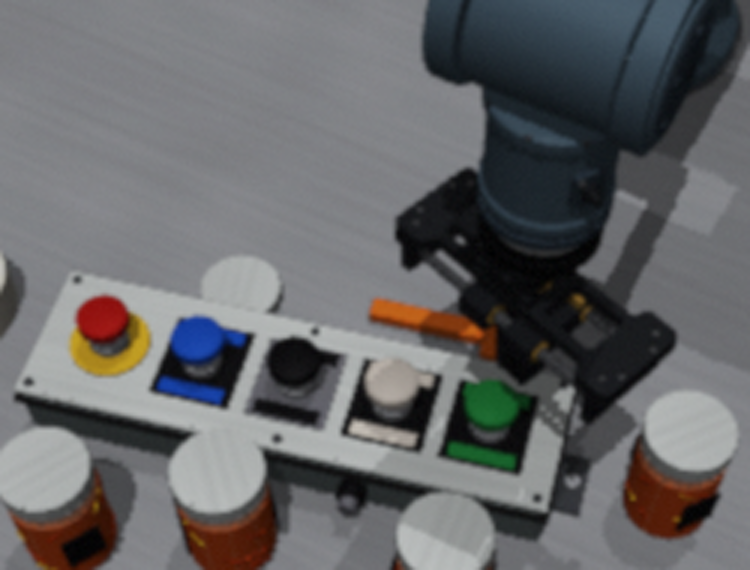

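The fingers are shut and about 17 mm from the green cap's axis. The cap shows left of and beyond the tips at wrist pixel (300,285), as expected.

Emit:
arm_command --series '[[[-0.14,-0.1,0.2,0,0,0,-1],[-0.14,-0.1,0.2,0,0,0,-1],[0,0,0.2,0,0,0,-1],[0,0,0,0,0,0,-1],[0,0,0,0,0,0,-1],[0,0,0,0,0,0,-1],[0,0,0,0,0,0,-1],[0,0,0,0,0,0,-1],[0,0,0,0,0,0,-1],[0,0,0,0,0,0,-1]]]'

```text
t: 3.25
tcp_pos: [0.5159, 0.1012, 0.1279]
eef_rot: [0.523, 3.097, 0.0]
force: [-0.8, 0.5, 0.6]
finger_gap: 0.0005
```

```bash
python3 s.py .5155 .1018 .109; python3 - <<'E'
from plant import eyes
import cv2
for n in ("wrist","scene"):
    d=eyes.snapshot(n); im=d["image"]
    if n=="scene": im=cv2.resize(im[100:290,185:435],None,fx=3,fy=3,interpolation=cv2.INTER_CUBIC)
    cv2.imwrite(f"pics/{n}2.png",im)
E
```

```text
3.25 [0.5159 0.1012 0.1279] [0.5232 3.0974 0.    ] [-0.84  0.46  0.61] 0.0005177946361890781
[0.012 0.009 0.378]
```

View pics/wrist2.png

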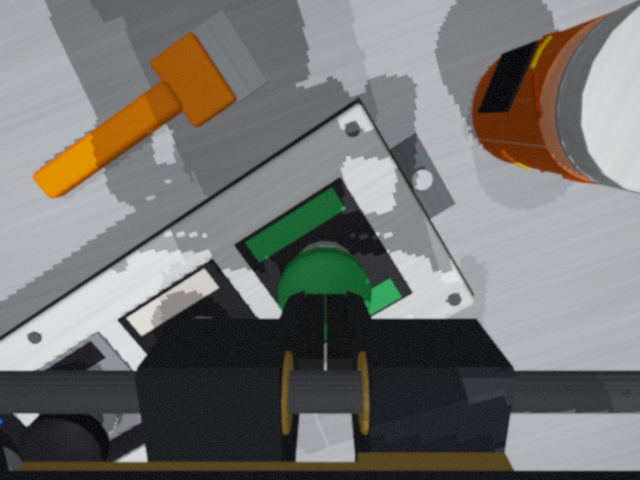

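View pics/scene2.png

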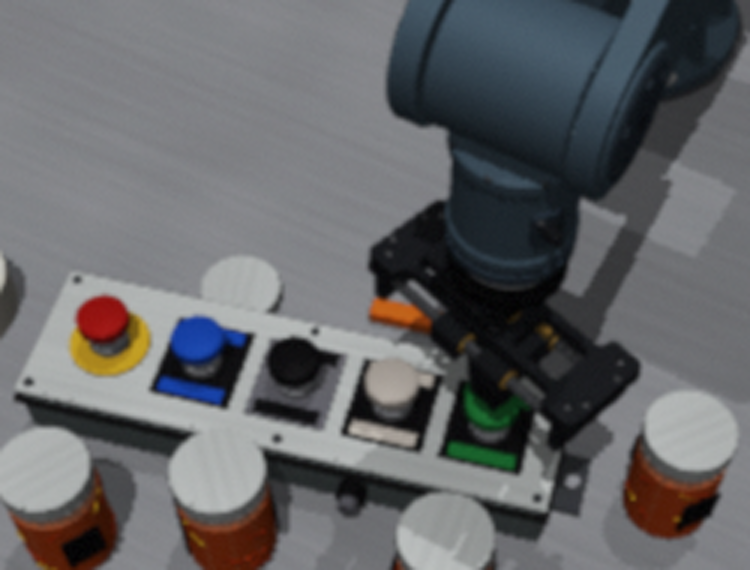

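The tips are centred over the green cap. Now a slow descent.

Emit:
arm_command --series '[[[0,0,0.06,0,0,0,-1],[0,0,0.06,0,0,0,-1],[0,0,0.04,0,0,0,-1],[0,0,0.04,0,0,0,-1],[0,0,0.04,0,0,0,-1],[0,0,0.04,0,0,0,-1],[0,0,0.03,0,0,0,-1],[0,0,0,0,0,0,-1],[0,0,0,0,0,0,-1],[0,0,0,0,0,0,-1]]]'

```text
t: 4.35
tcp_pos: [0.5158, 0.1012, 0.1121]
eef_rot: [-0.523, -3.097, -0.0]
force: [-0.4, -0.5, 1.5]
finger_gap: 0.0003
```

```bash
python3 s.py .5155 .1018 .109
```

```text
4.35 [0.5158 0.1012 0.1121] [-0.5234 -3.0975 -0.    ] [-0.42 -0.51  1.53] 0.00028612257240873584
[0.009 0.01  0.062]
```

Emit:
arm_command --series '[[[0,0,0.02,0,0,0,-1],[0,0,0.02,0,0,0,-1],[0,0,0.02,0,0,0,-1],[0,0,0,0,0,0,-1],[0,0,0,0,0,0,-1],[0,0,0,0,0,0,-1],[0,0,0,0,0,0,-1],[0,0,0,0,0,0,-1],[0,0,0,0,0,0,-1],[0,0,0,0,0,0,-1]]]'

```text
t: 5.35
tcp_pos: [0.5158, 0.1011, 0.1093]
eef_rot: [-0.523, -3.098, 0.0]
force: [-3.4, 0.9, 5.0]
finger_gap: 0.0007
```

```bash
python3 s.py .5155 .1018 .109
```

```text
5.35 [0.5158 0.1011 0.1093] [-5.2350e-01 -3.0976e+00  1.0000e-04] [-3.41  0.87  5.03] 0.0006779802076204845
[0.011 0.011 0.005]
```

Emit:
arm_command --series '[[[0,0,0.02,0,0,0,-1],[0,0,0,0,0,0,-1],[0,0,0,0,0,0,-1],[0,0,-0.1,0,0,0,-1],[0,0,-0.2,0,0,0,-1],[0,0,-0.3,0,0,0,-1],[0,0,-0.4,0,0,0,-1],[0,0,0,0,0,0,-1],[0,0,0,0,0,0,-1],[0,0,0,0,0,0,-1]]]'

```text
t: 6.35
tcp_pos: [0.5153, 0.1011, 0.1574]
eef_rot: [-0.523, -3.097, 0.0]
force: [-0.5, -0.3, -0.1]
finger_gap: 0.0003
```

```bash
python3 s.py .5328 .0293 .128; python3 - <<'E'
from plant import eyes
import cv2
d=eyes.snapshot("wrist"); cv2.imwrite("pics/wrist3.png",d["image"])
d=eyes.snapshot("scene"); im=d["image"]
cv2.imwrite("pics/scene3.png",cv2.resize(im[100:290,185:435],None,fx=3,fy=3,interpolation=cv2.INTER_CUBIC))
E
```

```text
6.35 [0.5153 0.1011 0.1574] [-5.2340e-01 -3.0966e+00  2.0000e-04] [-0.48 -0.3  -0.12] 0.00031586261499247386
[-0.802 -1.242  0.588]
```

View pics/scene3.png

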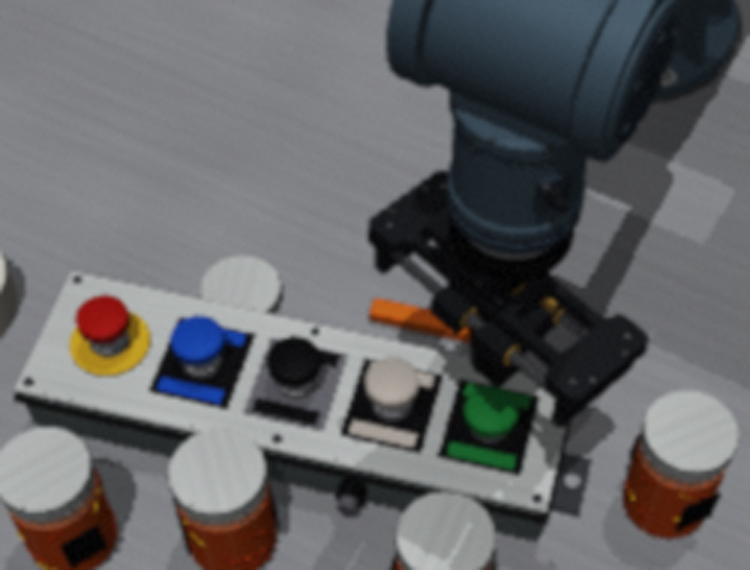

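View pics/wrist3.png

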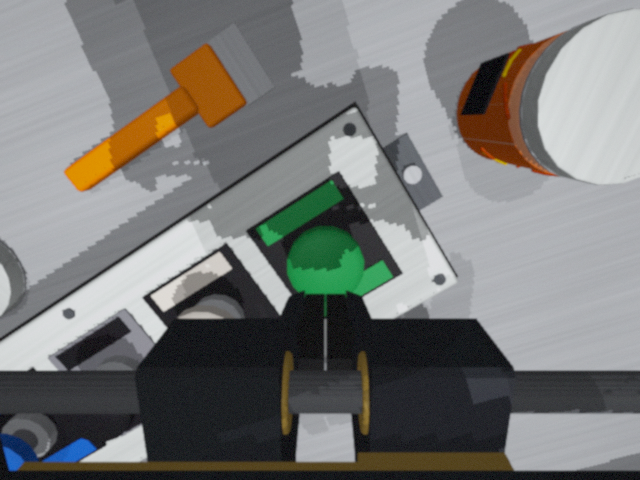

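The green cap dropped from scene-crop y≈403 to 413 and its neck is hidden, so it's in. Next is white.

Emit:
arm_command --series '[[[-0.2,-0.31,0,0,0,0,-1],[-0.2,-0.31,0,0,0,0,-1],[-0.2,-0.31,0,0,0,0,-1],[-0.2,-0.31,0,0,0,0,-1],[0,0,0.2,0,0,0,-1],[0,0,0.2,0,0,0,-1],[0,0,0.15,0,0,0,-1],[0,0,0,0,0,0,-1],[0,0,0,0,0,0,-1],[0,0,0,0,0,0,-1]]]'

```text
t: 7.45
tcp_pos: [0.5334, 0.0298, 0.131]
eef_rot: [0.522, 3.097, 0.0]
force: [-0.0, -1.0, -0.1]
finger_gap: 0.0002
```

```bash
python3 s.py .5328 .0293 .112; python3 - <<'E'
from plant import eyes
import cv2
d=eyes.snapshot("wrist"); cv2.imwrite("pics/wrist4.png",d["image"])
E
```

```text
7.45 [0.5334 0.0298 0.131 ] [0.5223 3.0974 0.    ] [-0.01 -0.96 -0.08] 0.0002494174257148291
[ 0.009 -0.014  0.379]
```

View pics/wrist4.png

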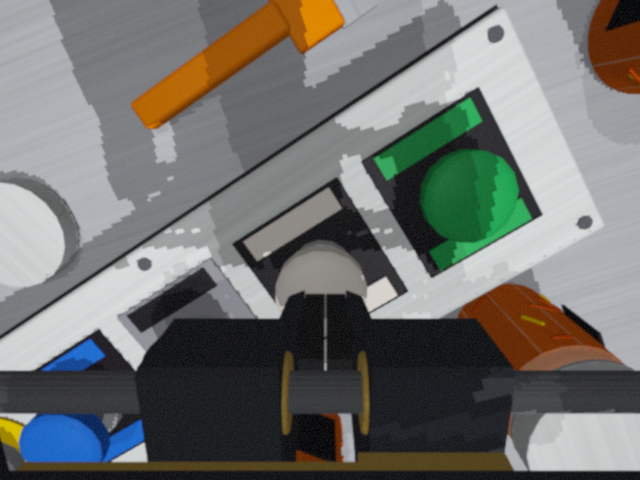

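The white cap at (320,275) is centred under the tips, and green at (470,195) sits low in its collar.

Emit:
arm_command --series '[[[0,0,0.1,0,0,0,-1],[0,0,0.1,0,0,0,-1],[0,0,0.06,0,0,0,-1],[0,0,0.04,0,0,0,-1],[0,0,0.04,0,0,0,-1],[0,0,0.04,0,0,0,-1],[0,0,0.04,0,0,0,-1],[0,0,0.02,0,0,0,-1],[0,0,0,0,0,0,-1],[0,0,0,0,0,0,-1]]]'

```text
t: 8.5
tcp_pos: [0.5331, 0.0295, 0.1087]
eef_rot: [-0.523, -3.097, 0.0]
force: [-2.1, 0.6, 4.4]
finger_gap: 0.0007
```

```bash
python3 s.py .5328 .0293 .1085
```

```text
8.5 [0.5331 0.0295 0.1087] [-0.5233 -3.0973  0.    ] [-2.15  0.61  4.36] 0.0007173223977098841
[ 0.004 -0.005  0.003]
```

Emit:
arm_command --series '[[[0,0,0.01,0,0,0,-1],[0,0,0,0,0,0,-1],[0,0,0,0,0,0,-1],[0,0,-0.1,0,0,0,-1],[0,0,-0.2,0,0,0,-1],[0,0,-0.3,0,0,0,-1],[0,0,-0.4,0,0,0,-1],[0,0,0,0,0,0,-1],[0,0,0,0,0,0,-1],[0,0,0,0,0,0,-1]]]'

```text
t: 9.5
tcp_pos: [0.5328, 0.0295, 0.1575]
eef_rot: [-0.523, -3.097, -0.0]
force: [0.5, -0.2, 0.4]
finger_gap: 0.0003
```

```bash
python3 s.py .5675 -.1157 .157; python3 - <<'E'
from plant import eyes
import cv2
d=eyes.snapshot("wrist"); cv2.imwrite("pics/wrist5.png",d["image"])
d=eyes.snapshot("scene"); im=d["image"]
cv2.imwrite("pics/scene5.png",cv2.resize(im[100:290,185:435],None,fx=3,fy=3,interpolation=cv2.INTER_CUBIC))
E
```

```text
9.5 [0.5328 0.0295 0.1575] [-0.5233 -3.0967 -0.    ] [ 0.48 -0.17  0.42] 0.00027435650151475866
[-1.61  -2.514  0.008]
```

View pics/scene5.png

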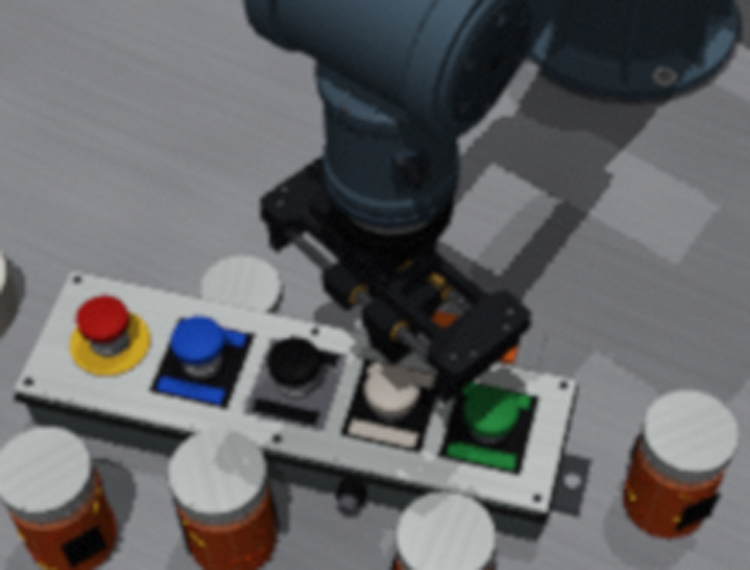

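View pics/wrist5.png

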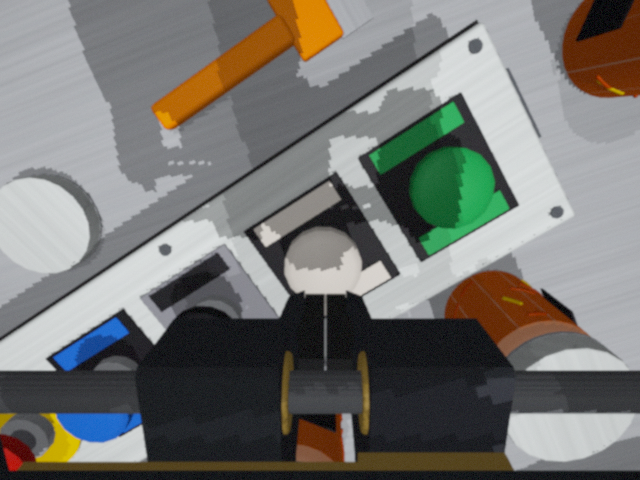

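White sits as low as green (its neck is hidden, cap at about (392,393) in the scene crop). Next is blue, passing 40 mm above black.

Emit:
arm_command --series '[[[-0.27,-0.42,0,0,0,0,-1],[-0.27,-0.42,0,0,0,0,-1],[-0.27,-0.42,0,0,0,0,-1],[-0.27,-0.42,0,0,0,0,-1],[-0.27,-0.42,0,0,0,0,-1],[-0.27,-0.42,0,0,0,0,-1],[0,0,0,0,0,0,-1],[0,0,0.2,0,0,0,-1],[0,0,0.2,0,0,0,-1],[0,0,0.12,0,0,0,-1]]]'

```text
t: 10.6
tcp_pos: [0.5672, -0.1147, 0.1302]
eef_rot: [-0.521, -3.095, -0.001]
force: [-0.9, 0.1, -0.3]
finger_gap: 0.0003
```

```bash
python3 - <<'E'
from plant import eyes
import cv2
d=eyes.snapshot("wrist"); cv2.imwrite("pics/wrist6.png",d["image"])
E
python3 s.py .5675 -.1157 .1085
```

```text
10.65 [ 0.5669 -0.1147  0.1295] [-5.2110e-01 -3.0942e+00 -1.6000e-03] [-0.82  0.53 -0.61] 6.69564549156387e-05
[-0.02  -0.016  0.421]
```

View pics/wrist6.png

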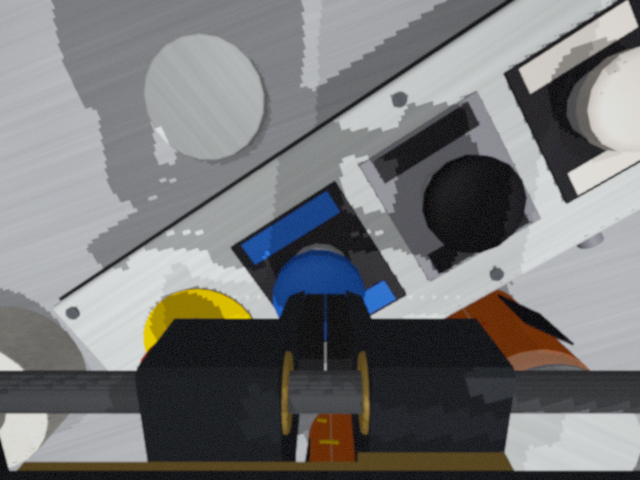

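Emit:
arm_command --series '[[[-0.02,-0.01,0.1,0,0,0,-1],[0,0,0.1,0,0,0,-1],[0,0,0.04,0,0,0,-1],[0,0,0.04,0,0,0,-1],[0,0,0.04,0,0,0,-1],[0,0,0.04,0,0,0,-1],[0,0,0.04,0,0,0,-1],[0,0,0.02,0,0,0,-1],[0,0,0,0,0,0,-1],[0,0,0,0,0,0,-1]]]'

```text
t: 11.65
tcp_pos: [0.5693, -0.117, 0.1113]
eef_rot: [0.523, 3.097, -0.0]
force: [-1.1, 1.0, 3.4]
finger_gap: 0.0003
```

```bash
python3 s.py .5675 -.1157 .1085
```

```text
11.65 [ 0.5693 -0.117   0.1113] [ 5.2340e-01  3.0973e+00 -1.0000e-04] [-1.08  1.02  3.44] 0.00033773466189921866
[0.043 0.014 0.057]
```

Another 3 mm down, then up.

Emit:
arm_command --series '[[[0,0,0.03,0,0,0,-1],[0,0,0.03,0,0,0,-1],[0,0,0.01,0,0,0,-1],[0,0,0,0,0,0,-1],[0,0,0,0,0,0,-1],[0,0,0,0,0,0,-1],[0,0,0,0,0,0,-1],[0,0,0,0,0,0,-1],[0,0,0,0,0,0,-1],[0,0,0,0,0,0,-1]]]'

```text
t: 12.65
tcp_pos: [0.5693, -0.117, 0.1079]
eef_rot: [0.523, 3.097, -0.0]
force: [-1.3, 1.0, 5.5]
finger_gap: 0.0006
```

Emit:
arm_command --series '[[[0,0,-0.1,0,0,0,-1],[0,0,-0.3,0,0,0,-1],[0,0,-0.5,0,0,0,-1],[0,0,-0.5,0,0,0,-1],[0,0,-0.5,0,0,0,-1],[0,0,-0.5,0,0,0,-1],[0,0,-0.5,0,0,0,-1],[0,0,0,0,0,0,-1],[0,0,0,0,0,0,-1],[0,0,0,0,0,0,-1]]]'

```text
t: 13.65
tcp_pos: [0.5684, -0.1167, 0.2514]
eef_rot: [-0.523, -3.096, -0.001]
force: [-0.4, -0.1, -1.4]
finger_gap: 0.0001
```

```bash
python3 s.py .5675 -.1157 .1085; python3 - <<'E'
from plant import eyes
import cv2
d=eyes.snapshot("wrist"); cv2.imwrite("pics/wrist7.png",d["image"])
d=eyes.snapshot("scene"); im=d["image"]
cv2.imwrite("pics/scene7.png",cv2.resize(im[130:320,140:440],None,fx=2.6,fy=2.6,interpolation=cv2.INTER_CUBIC))
E
```

```text
13.65 [ 0.5684 -0.1167  0.2514] [-5.2320e-01 -3.0956e+00 -7.0000e-04] [-0.4  -0.09 -1.36] 0.00011649259855467229
[0.018 0.013 2.859]
```

View pics/scene7.png

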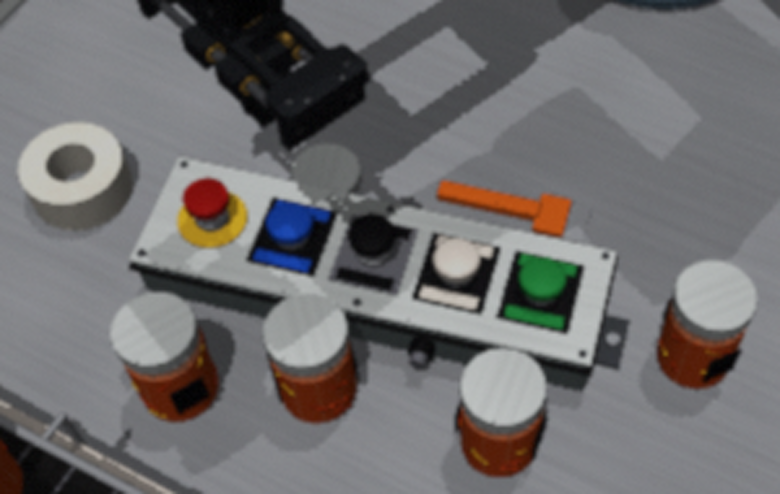

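View pics/wrist7.png

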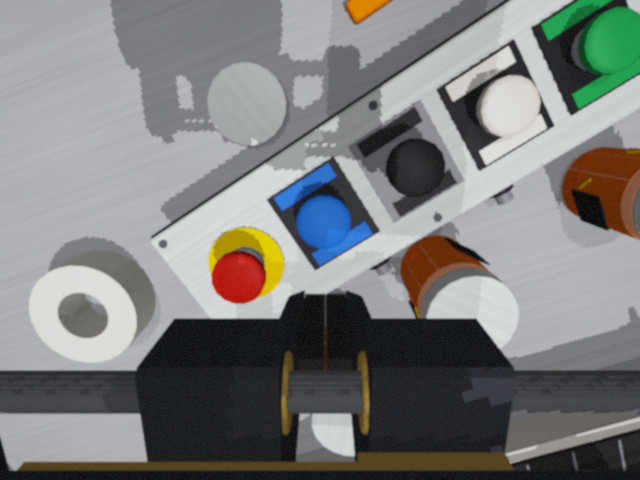

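In the last picture, green (543,277), white (456,258) and blue (288,223) sit low on their collars. Black and red still show tall necks, and all the loose items are where they were. Handing in.

```bash
python3 -c "
from plant import manip
print(manip.sign_off(), manip.sense()['t'])"
```

```text
the job is handed in; nothing more can be done
the job is handed in; nothing more can be done
```

I pressed the green labeller button, then white conveyor, then blue turntable, using the shut fingertips, and handed the job in with about 14 s of the 42 s used. The sign-off gives no verdict, so the result rests on my own checks.

- **Depth:** going by TCP height, each button went in about 8–9 mm of its 10 mm travel.
- **Force:** the upward force I read while pressing was about 4–6 N, well under the 20 N limit. I only read it at the end of each move, not continuously.
- **Final pictures:** the three pressed caps sit low on their collars and the black and red buttons still stand up. The jars, roll, lid and scraper look unmoved. I judged this by eye and did not measure it.
- **Off-centre on blue:** the fingertips were about 2 mm off the blue button's estimated centre. They still pressed on its flat top.
- **Arm:** it ended about 13 cm above the console, touching nothing.

None of the checks failed or disagreed.

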